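Set the bar clamp on a half-carved book

TASK

Lay the half-carved wooden book flat on the bar of the clamp, lengthwise between the two pads (set it down, do not drop it). Push the sliding jaw's trip lever fully forward and, keeping it there, run the jaw up until the book is nipped between both pads; then let the lever go and ease the jaw back just far enough for its pawl to drop into the nearest notch, with the book left against the screw's pad, ready for me to tighten. Leave the other tools on the bench where they are.

Things in the scene. Friction and masses are not known exactly. Their poses are not given: they have to be found in the camera images.
- clamp: Aluminium bar clamp lying jaws-up in two low wooden cradles, fixed to the bench. Origin on the bench under the bar; x along the bar towards the screw head and its wooden handle, z up. Bar 450 mm long (x -240 to 210), 30 wide, its top 42 above the bench. From x -190 to -10 its top has a square notch every 12 mm (7 long, 7 deep, crests 5 long).
- head_pad (a point): On the face of the screw's fixed pad (faces -x, at x = 150 mm of the clamp), on the bar's centre line, level with the bar's top; axes as the clamp's. The pad is 38 mm wide, from 3 to 41 mm above the bar's top; screw and iron head behind it stand to 44 mm.
- jaw_pad (a point): On the face of the sliding jaw's pad (faces +x, to the screw), on the bar's centre line, level with the bar's top; axes as the clamp's. The jaw is an iron upright 64 mm high above the bar's top, 42 mm wide, with the pad 22 mm thick in all; behind it 75 mm long cheeks beside the bar stand 12 mm above the bar's top.
- jaw (a joint): Slide of the jaw in m, growing towards the screw, 0 to 0.17; the opening between the pads is 0.250 minus this. With the pawl clear it slides with about 7 N of friction either way, about 9 N while the released pawl drags on a crest (drawn fast, the pawl can skip notches); with the pawl in a notch it has 3 mm of play, then it is locked.
- lever (a joint): Sprung trip lever behind the jaw, rad: 0 at rest, pawl down in a notch; 0.36 pushed fully forward (to the screw) against its stop; about 0.2: pawl lies on a crest between notches. 3 N at the tip starts it, 5 N holds it fully pushed: less than the jaw's friction, so a finger pushing the tip forward first turns it to its stop, then carries the jaw along. Springs back when let go.
- lever_tip (a point): Middle of the top edge of the lever's rear face, to be pushed to +x of the clamp. Steel lever 85 mm long with a thumb plate 26 x 26 mm at its top, hinged 40 mm behind the jaw's pad face, 8 mm above the bar's top. At rest it leans back 0.38 rad, this point 75 mm behind the pad's face and 87 above the bar's top; pushed fully it is upright, 46 mm behind.
- book: Half-carved open book of pale lime wood, a block 110 x 58 mm in plan with square sides 22 mm high and two rounded pages on top that rise to 29 mm. Origin at the centre of its underside, x along the 110 mm, y across the 58 mm, z up; the same either way round. It starts on the bench; about 0.1 kg.
- mallet: Bystander: wooden mallet lying on its side, head 115 x 60 x 50 mm at its +x end (70 to 130 mm from the origin), handle to -x 130 mm long. Origin on the bench.
- sanding_block: Bystander: wooden sanding block with a cork sole, 90 x 55 x 28 mm. Origin at the centre of its underside.
- gouge: Bystander: carving gouge lying along its x axis, 225 mm long, handle to -x, 25 mm thick. Origin under the middle.
- wax_tin: Bystander: flat round metal tin, 80 mm across, 26 mm high. Origin at the centre of its underside.
Things that resemble listed ones, but are neither listed nor needed, are in the scene too. Leave any black or orange look-alike of the book alone.

How it is judged:
On the way, in this order (a step that is already met when the one before it is completed fails the run):
1. the book lies flat on the bar, lengthwise between the two pads, at rest and let go (x of book in the frame of head_pad below -0.053 m and x of book in the frame of jaw_pad above 0.053 m and y of book in the frame of head_pad between -0.012 and 0.012 m and z of book in the frame of head_pad between -0.004 and 0.004 m and angle between the x axis of book and the x axis of clamp, either way round below 0.2 rad and angle between book's own z axis and vertical below 0.06 rad and linear speed of book below 0.03 m/s and contact force between the fingers and book below 0.1 N), for 0.2 s.
2. with the trip lever pushed fully forward (over 0.32 of 0.36 rad), the jaw is run up so that the book is nipped between both pads (gaps under 3.5 mm) (value of joint lever above 0.32 rad and x of book in the frame of jaw_pad below 0.0585 m and x of book in the frame of head_pad above -0.0585 m), for 0.1 s.
At the end, for the whole second after the job is handed in: The lever is back at rest with its pawl down in a notch (under 0.06 rad), the jaw still and no more than 15 mm from the book (the nearest notch), the book flat on the bar within 4 mm of its level, within 6 mm of the screw's pad, within 12 mm of the bar's centre line and 0.1 rad of its direction (value of joint lever below 0.06 rad and velocity of joint jaw between -0.01 and 0.01 m/s and x of book in the frame of jaw_pad below 0.07 m and x of book in the frame of head_pad above -0.061 m and y of book in the frame of head_pad between -0.012 and 0.012 m and z of book in the frame of head_pad between -0.004 and 0.004 m and angle between the x axis of book and the x axis of clamp, either way round below 0.1 rad and angle between book's own z axis and vertical below 0.06 rad and linear speed of book below 0.02 m/s); the robot touches nothing.
It fails at once if the book is dropped (falls free faster than 0.5 m/s) (linear speed of book above 0.5 m/s and contact force between the fingers and book below 0.05 N).
It fails at once if the mallet, sanding block, gouge or wax tin is moved more than 30 mm (distance of any of mallet, sanding_block, gouge, wax_tin from where it was at the start of the episode above 0.03 m).
It also fails if it takes over 58 s, if anything falls off the work surface, if the arm or the gripper's body presses on something with over 40 N, if the wrist force passes 120 N, or if a joint passes its speed limit or range.

ROBOT

A 6-joint arm with a two-finger parallel gripper is mounted at the origin on the work surface. World frame = base frame: x ahead of the robot, y to its left, z up, the work surface at z = 0. Lengths are in m, angles in rad, forces in N, time in s.
With the tool pointing down it reaches from about 0.325 to 0.775 m from the base axis. Payload 5.5 kg.
Tool frame: the origin (TCP) lies between the finger pads; the fingertips stand 8 mm ahead of it and the grasp point (between the pads) lies 11 mm behind it (tcp_to_tips is the distance from the TCP to the fingertips, in m); z points along the fingers, y is the direction in which the jaws open and shut (so a half turn about z gives the same grasp; the last joint's range is limited). The gripper opens to 88 mm and grips with 3 to 60 N. Pads are 20 mm wide; open, the fingers measure 115 mm over their backs; the gripper's body (75 mm by 178 mm) begins 61 mm behind the grasp point.
Start: joints at [1.226, 0.091, 1.231, -0, 1.82, -0.057], TCP at [0.17, 0.575, 0.231] pointing down, gripper open.
Joint ranges: [-2.87, 2.87], [-0.86, 2.18], [0.17, 2.46], [-1.51, 4.65], [0.06, 2.69], [-2.65, 2.65]. Speed limits (rad/s): [2.57, 2.57, 3.01, 3.14, 3.14, 3.14].

INTERFACE

Orientations are given as a unit quaternion [w, x, y, z].
In Python, from bench import * gives the robot as it stands. Calls block until the motion is done:
- move_to(position, orientation): joint-space move of the TCP to a pose.
- move_l(position, speed=0.15, orientation=None): straight line of the TCP; orientation=None keeps the orientation; speed is the mean speed in m/s.
- movej(angles): joint-space move.
- gripper_open() and close(): open the fingers fully, or close them until they stop; the grip force is fixed at half the most.
- hold(seconds).
- inverse_kinematics(position, orientation): joint angles nearest the present ones, or None.
- state(): the state.
- get_image(name): name is "scene" or "top" or "wrist"; returns a dict with "frame" (400x640x3 uint8, blue, green, red), "depth" (400x640 float32, m along the optical axis (not along the pixel's ray), 0 where there is no reading), "camera_matrix" (3x3 intrinsics, pixels), "k1" (the pictures are not rectified: a ray, as slopes to the right and down, at radius r is drawn at 1 + k1 r^2 times it, then the intrinsics apply), "view" (4x4, takes a point from world to camera coordinates). Camera axes: x right, y up, looking along -z (the intrinsics and any distortion apply to the point x, -y, -z); pixel columns grow to the right and rows downward; lengths in m; the calibration is good to about 2 mm. A picture is of the moment at which its call begins.
A pose or a line that the arm cannot do raises IKError and nothing moves.
- job_done(): hands the job in, once; it reports no verdict.
The state is a dict: "time": time; "joint_pos": joint angles; "dq": joint speeds; "joint_torque": joint torques, N m; "ee_pos": TCP position; "ee_rot": TCP orientation; "ft_force": force on the tool from outside, world axes, zero at the start; "moment": the same for the moment, N m; "finger_gap": finger opening in m.
Only numpy, scipy, OpenCV 4.12 (cv2) and the standard library are available. Lean on these libraries where they do the work, as an engineer would, in place of code of your own. Each camera call takes 0.05 s, during which the arm holds its last target.

## Working session

There is one attempt and no reset: what is moved stays moved. The work goes in short steps, each a Python script; the robot and the scene stay as the last script left them, time stands still between calls to the robot, and variables do not carry over. Pictures are saved under pics/ and viewed, and the job is handed in when it is done.

```bash
ls; mkdir -p pics; python3 - <<'E'
from bench import *
import cv2,numpy as np,pickle
d={}
for n in ["scene","top","wrist"]:
    g=get_image(n); d[n]=g; cv2.imwrite(f"pics/a_{n}.png",g["frame"])
    print(n,g["camera_matrix"],g["k1"],g["view"])
pickle.dump(d,open("a.pkl","wb"))
print(state())
E
```

```text
pics
scene [[395.96906864   0.         326.35436025]
 [  0.         395.96906864 202.54114008]
 [  0.           0.           1.        ]] -0.02927651782882862 [[-0.84713522  0.53131536  0.00811845  0.42451609]
 [-0.44200503 -0.7130536   0.54422984  0.20400637]
 [ 0.29494656  0.45744787  0.83889688 -1.31472244]
 [ 0.          0.          0.          1.        ]]
top [[418.4335504    0.         315.20516219]
 [  0.         418.4335504  196.07076705]
 [  0.           0.           1.        ]] -0.108792268584399 [[-0.01030566 -0.99992349 -0.00684169  0.05065392]
 [ 0.98670193 -0.01127884  0.16214837 -0.51036787]
 [-0.16221313 -0.00507967  0.98674267 -1.26601243]
 [ 0.          0.          0.          1.        ]]
wrist [[347.6302262    0.         322.38019006]
 [  0.         347.6302262  197.26609987]
 [  0.           0.           1.        ]] -0.019961455297023607 [[ 0.28353909  0.95895967 -0.00138958 -0.59908378]
 [-0.92656535  0.27358691 -0.25812177  0.03260174]
 [-0.2471482   0.07447515  0.96611139 -0.38915587]
 [ 0.          0.          0.          1.        ]]
{'time': 0.15, 'joint_pos': array([ 1.22626307e+00,  9.17051153e-02,  1.23160310e+00,  2.36944599e-05,
        1.81981107e+00, -5.67302927e-02]), 'dq': array([-2.50353169e-04, -5.95466724e-05, -1.00907013e-03,  5.79918515e-04,
        9.54753960e-05,  4.61407448e-04]), 'joint_torque': array([ 1.39253218e-03, -4.47044992e+01, -4.06908488e+01,  6.99010282e-02,
        2.74685427e-02, -9.00278064e-05]), 'ee_pos': array([0.17024686, 0.57511645, 0.22975861]), 'ee_rot': array([-1.63374377e-04,  1.43402432e-01,  9.89664165e-01, -7.45718953e-04]), 'ft_force': array([ 0.09035152,  0.27236493, -0.38260509]), 'moment': array([-0.00117188, -0.02902155, -0.00530896]), 'finger_gap': 0.08806213665224376}
```

View pics/a_top.png

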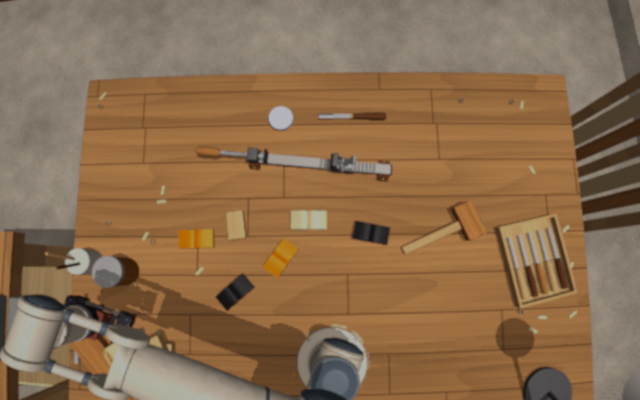

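View pics/a_scene.png

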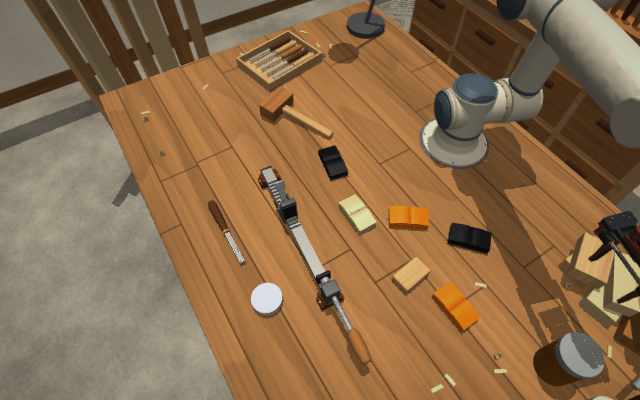

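View pics/a_wrist.png

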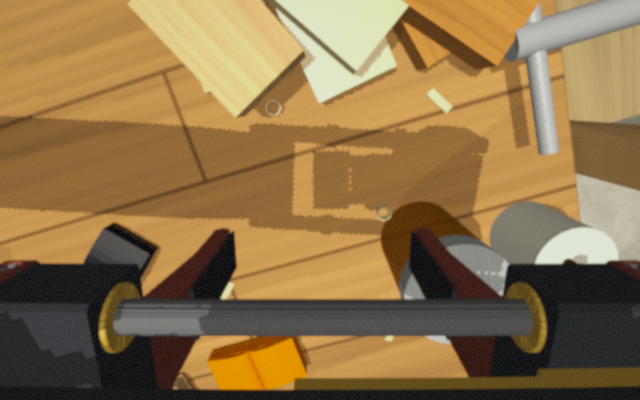

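The book (pale) is at about (309,220) in the top view. The clamp runs from the handle at (208,152) to its tail at (390,172), with the jaw at about (343,163). I'll enlarge these crops.

```bash
cat > hp.py <<'E'
import numpy as np,cv2
def pix2world(g,u,v,z=None):
    K=g["camera_matrix"];k=g["k1"];T=np.array(g["view"]);R=T[:3,:3];t=T[:3,3]
    p=cv2.undistortPoints(np.array([[[u,v]]],float),K,np.array([k,0,0,0,0.]))[0,0]
    d=R.T@np.array([p[0],-p[1],-1.]); c=-R.T@t
    if z is None:
        dep=g["depth"][int(round(v)),int(round(u))]; return c+d*dep
    return c+d*(z-c[2])/d[2]
def world2pix(g,P):
    T=np.array(g["view"]);q=T[:3,:3]@np.asarray(P)+T[:3,3]
    a=np.array([q[0]/-q[2],-q[1]/-q[2]]);r2=a@a
    a=a*(1+g["k1"]*r2);K=g["camera_matrix"];return np.array([K[0,0]*a[0]+K[0,2],K[1,1]*a[1]+K[1,2]])
def crop(g,x0,y0,w,h,s,name):
    im=cv2.resize(g["frame"][y0:y0+h,x0:x0+w],None,fx=s,fy=s,interpolation=cv2.INTER_CUBIC)
    cv2.imwrite(name,im)
E
python3 - <<'E'
import pickle
from hp import *
d=pickle.load(open("a.pkl","rb"))
crop(d["top"],190,130,210,120,3.8,"pics/b_top.png")
crop(d["scene"],240,150,160,150,4,"pics/b_scene.png")
g=d["top"]
f=g["frame"].astype(int)
# pale book mask
hsv=cv2.cvtColor(g["frame"],cv2.COLOR_BGR2HSV)
print(hsv[220,300],hsv[220,318],hsv[225,236])
E
```

```text
[ 25  65 180] [ 31  37 180] [ 18 116 180]
```

View pics/b_top.png

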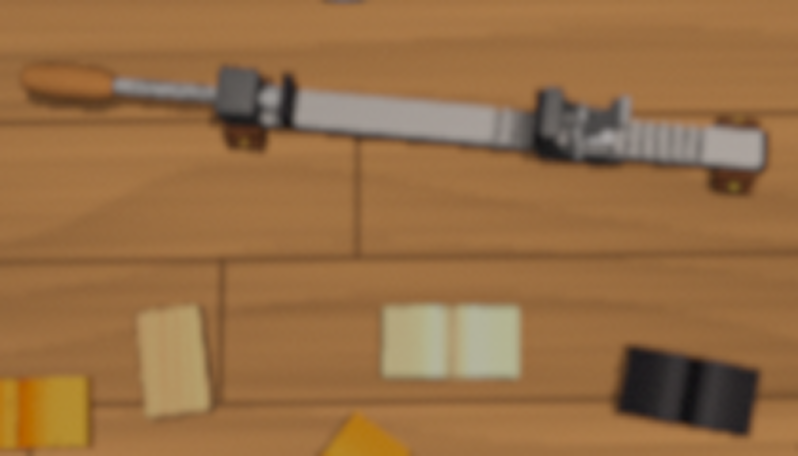

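View pics/b_scene.png

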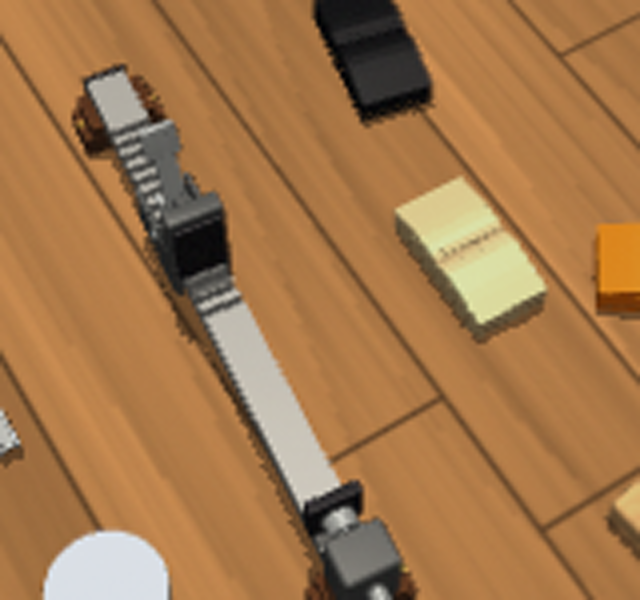

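```bash
cat > m1.py <<'E'
import pickle
from hp import *
d=pickle.load(open("a.pkl","rb")); g=d["top"]
def c(x,y): return 190+(x+.5)/3.8-.5,130+(y+.5)/3.8-.5
P=lambda x,y,z: pix2world(g,*c(x,y),z)
zb=.042
up=[P(300,92,zb),P(490,106,zb)]; lo=[P(296,127,zb),P(490,144,zb)]
tail=[P(766,132,zb),P(764,168,zb)]
for n,v in [("up",up),("lo",lo),("tail",tail)]: print(n,np.round(v,4))
print("padtop",P(296,75,.083),P(290,124,.083))
print("jawface top", P(535,150,.106),P(537,92,.106))
for p in [(383,306),(520,306),(521,378),(382,378)]: print("book",P(*p,.022))
hsv=cv2.cvtColor(g["frame"],cv2.COLOR_BGR2HSV)
m=((hsv[...,1]<100)&(hsv[...,2]>140)).astype(np.uint8); m[:200]=0;m[240:]=0;m[:,:280]=0;m[:,340:]=0
r=cv2.minAreaRect(np.argwhere(m)[:,::-1].astype(np.float32)); print(r)
b=np.array([pix2world(g,*p,.022) for p in cv2.boxPoints(r)]); print(b, b.mean(0))
print("depth: bar",pix2world(g,295,160)," book",pix2world(g,300,220),"tip?",pix2world(g,354,156))
E
python3 m1.py
```

```text
up [[0.649  0.1924 0.042 ]
 [0.6348 0.0331 0.042 ]]
lo [[0.6188 0.1954 0.042 ]
 [0.6022 0.0335 0.042 ]]
tail [[ 0.6101 -0.1972  0.042 ]
 [ 0.5793 -0.1942  0.042 ]]
padtop [0.65221598 0.19088039 0.083     ] [0.6112347  0.19532128 0.083     ]
jawface top [ 0.58187486 -0.00176099  0.106     ] [ 0.6291707 -0.0041493  0.106    ]
book [0.46994685 0.12396289 0.022     ]
book [0.4686858  0.01010863 0.022     ]
book [0.40879771 0.01014279 0.022     ]
book [0.41001431 0.12487436 0.022     ]
((308.0, 219.5), (19.0, 36.0), 90.0)
[[0.47046406 0.12529406 0.022     ]
 [0.46920518 0.01159637 0.022     ]
 [0.40915444 0.01244778 0.022     ]
 [0.41035007 0.12536983 0.022     ]] [0.43979344 0.06867701 0.022     ]
depth: bar [0.6272514  0.10796877 0.04349075]  book [0.43876854 0.09398071 0.01852557] tip? [ 0.61523809 -0.0714644   0.13051618]
```

```bash
cat >> hp.py <<'E'
def down(a): return [0,float(np.cos(a/2)),float(np.sin(a/2)),0]
E
python3 - <<'E'
from bench import *
from hp import *
import pickle
move_to([0.45,0.068,0.25],down(np.radians(90)))
d={}
d["w1"]=get_image("wrist"); cv2.imwrite("pics/c1.png",d["w1"]["frame"])
pickle.dump(d,open("c.pkl","wb")); s=state(); print(s["time"],s["ee_pos"],s["joint_pos"]); T=d["w1"]["view"]; print(-T[:3,:3].T@T[:3,3])
E
```

```text
2.2833 [0.45000484 0.06869209 0.24993807] [ 7.65957975e-02 -2.92848703e-01  1.55497856e+00  1.71900640e-04
  1.87957370e+00  7.51717754e-02]
[0.45098505 0.13822005 0.40389732]
```

View pics/c1.png

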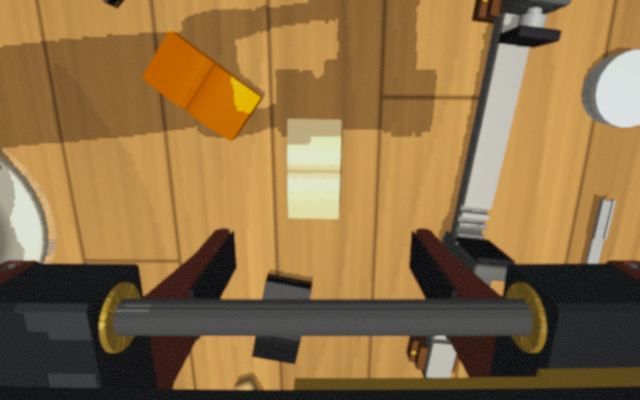

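The book is at u 287–341, v 120–219. The clamp bar runs from its head pad at about (530,35) to the jaw at about (480,250). I'll enlarge these for measuring.

```bash
python3 - <<'E'
from hp import *
import pickle
g=pickle.load(open("c.pkl","rb"))["w1"]
crop(g,400,0,200,150,4,"pics/c2.png")
crop(g,400,130,200,150,4,"pics/c3.png")
crop(g,270,100,100,140,4,"pics/c4.png")
E
```

```text
(no output)
```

View pics/c2.png

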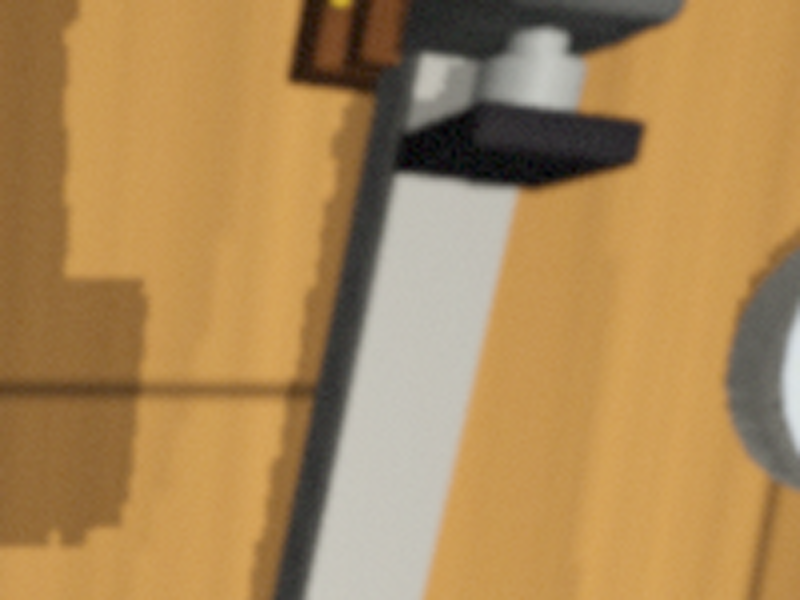

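View pics/c3.png

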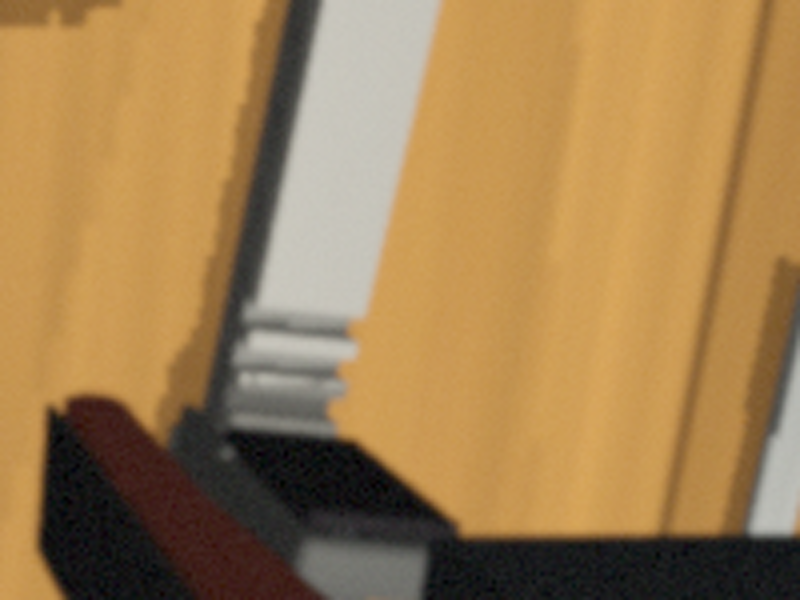

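View pics/c4.png

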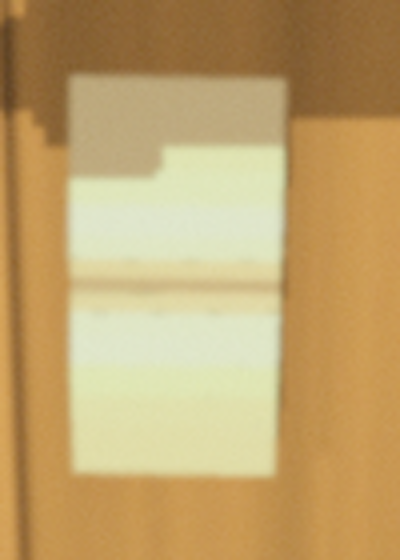

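```bash
python3 - <<'E'
from hp import *
import pickle
g=pickle.load(open("c.pkl","rb"))["w1"]
def P(x,y,ox,oy,z): return pix2world(g,ox+(x+.5)/4-.5,oy+(y+.5)/4-.5,z)
L=[P(396,176,400,0,.042),P(305,600,400,0,.042),P(258,300,400,130,.042)]
R=[P(515,190,400,0,.042),P(425,600,400,0,.042),P(370,300,400,130,.042)]
print(np.round(L,4),np.round(R,4))
for S in (L,R):
    dd=S[0]-S[2]; print("yaw",np.degrees(np.arctan2(dd[1],dd[0])))
print("notch edge",P(248,308,400,130,.042),P(362,320,400,130,.042))
print("pad bottom",P(397,166,400,0,.045),P(528,187,400,0,.045),"top",P(475,104,400,0,.083), P(645,125,400,0,.083))
print("jaw pad bottom",P(228,432,400,130,.045),P(355,442,400,130,.045),"top",P(300,520,400,130,.083),P(458,530,400,130,.083))
for p in [(68,75),(287,77),(277,476),(72,474)]: print("book",P(*p,270,100,.022))
print("bar depth",pix2world(g,490,120),"book",pix2world(g,312,150))
E
```

```text
[[0.6222 0.1965 0.042 ]
 [0.6113 0.0934 0.042 ]
 [0.6053 0.0337 0.042 ]] [[0.6519 0.1937 0.042 ]
 [0.6429 0.0936 0.042 ]
 [0.636  0.0337 0.042 ]]
yaw 84.07214121604576
yaw 84.31628008941794
notch edge [0.6027882  0.03142173 0.042     ] [0.6345254  0.02803949 0.042     ]
pad bottom [0.62073997 0.1982948  0.045     ] [0.6533423  0.19392642 0.045     ] top [0.61805397 0.20442922 0.083     ] [0.65557542 0.2007719  0.083     ]
jaw pad bottom [ 0.59976301 -0.00344965  0.045     ] [ 0.63557453 -0.00643537  0.045     ] top [ 0.60473576 -0.01216036  0.083     ] [ 0.64543825 -0.01500909  0.083     ]
book [0.41265235 0.12396003 0.022     ]
book [0.47142257 0.12351907 0.022     ]
book [0.47028432 0.01086415 0.022     ]
book [0.41104618 0.01137195 0.022     ]
bar depth [0.62272876 0.12375337 0.04140385] book [0.43991523 0.09101128 0.02954142]
```

```bash
python3 - <<'E'
from bench import *
from hp import *
q=down(np.radians(89.3))
move_to([0.441,0.0675,0.10],q)
move_l([0.441,0.0675,0.013],0.12,q)
close()
s=state(); print(s["time"],s["ee_pos"],s["finger_gap"],s["ft_force"])
move_l([0.441,0.0675,0.12],0.15)
s=state(); print(s["time"],s["ee_pos"],s["finger_gap"],s["ft_force"])
g=get_image("wrist"); cv2.imwrite("pics/d1.png",g["frame"])
E
```

```text
4.3833 [0.44106634 0.06750276 0.01322292] 0.057823489043441416 [0.11814721 0.04680112 1.70324676]
5.25 [0.44044466 0.06744898 0.11876426] 0.05787255024477269 [-0.71370869  0.57728769 -0.79933964]
```

View pics/d1.png

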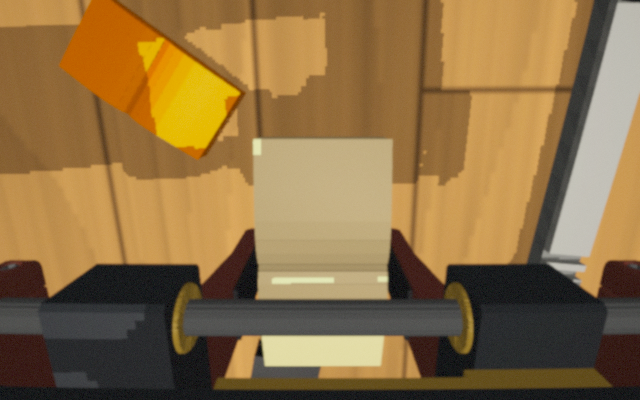

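Book held squarely (edges at u 253–391, gap 57.8 mm). Moving it over the bar.

```bash
python3 - <<'E'
from bench import *
from hp import *
import pickle
q=down(np.radians(84.2))
move_l([0.6292,0.1273,0.13],0.2,q)
s=state(); print(s["time"],s["ee_pos"])
move_l([0.6292,0.1273,0.075],0.12,q)
g=get_image("wrist"); cv2.imwrite("pics/e1.png",g["frame"]); t=get_image("top")
crop(t,190,130,210,80,3.8,"pics/e2.png")
pickle.dump([g,t],open("e.pkl","wb"))
s=state(); print(s["time"],s["ee_pos"])
E
```

```text
6.4417 [0.62864162 0.1271565  0.12956252]
7.15 [0.62987174 0.12738493 0.07659295]
```

View pics/e1.png

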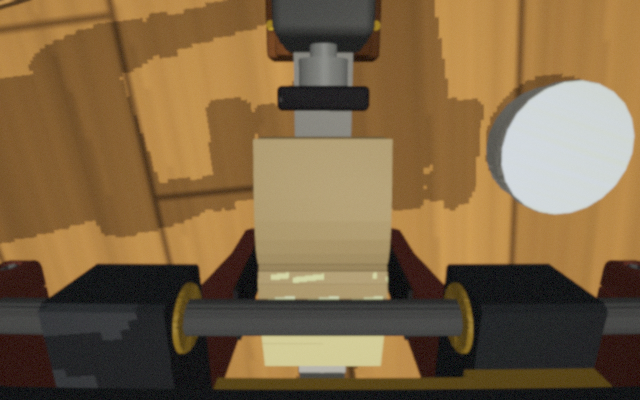

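View pics/e2.png

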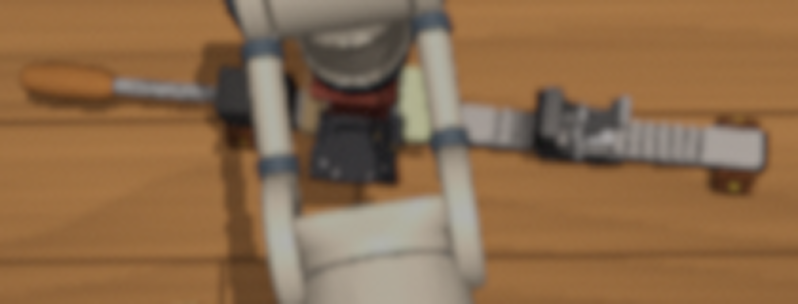

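```bash
python3 - <<'E'
from hp import *
import pickle
g,t=pickle.load(open("e.pkl","rb"))
b=(pix2world(g,255,138,.0856)+pix2world(g,390,138,.0856))/2
print("book front",b, pix2world(g,253,138,.0856)-pix2world(g,391,138,.0856))
for z,v in((.083,109),(.083,87),(.045,109)): print("pad",z,v,(pix2world(g,280,v,z)+pix2world(g,368,v,z))/2)
print("padwidth",np.linalg.norm(pix2world(g,279,100,.083)-pix2world(g,368.5,100,.083)))
print("bar c",(pix2world(g,295,125,.042)+pix2world(g,352,125,.042))/2)
E
```

```text
book front [0.63610243 0.18335153 0.0856    ] [-0.05629618  0.0057065   0.        ]
pad 0.083 109 [0.63787202 0.1947351  0.083     ]
pad 0.083 87 [0.63873022 0.20330459 0.083     ]
pad 0.045 109 [0.63801794 0.19427531 0.045     ]
padwidth 0.03636464376414021
bar c [0.63694456 0.18607376 0.042     ]
```

```bash
python3 - <<'E'
from bench import *
from hp import *
import pickle
q=down(np.radians(84.2))
move_l([0.6297,0.1273,0.058],0.06,q)
z=0.058
f0=state()["ft_force"][2]
for i in range(7):
    s=state(); print(round(s["time"],2),z,s["ee_pos"].round(4),s["ft_force"].round(2))
    if s["ft_force"][2]-f0>2.0: break
    z-=0.001; move_l([0.6297,0.1273,z],0.02,q); hold(0.1)
gripper_open(); 
s=state(); print(s["time"],s["finger_gap"],s["ft_force"])
move_l([0.6297,0.1273,0.16],0.15,q)
g=get_image("wrist"); cv2.imwrite("pics/f1.png",g["frame"]); pickle.dump(g,open("f.pkl","wb"))
print(state()["time"],state()["ee_pos"])
E
```

```text
7.58 0.058 [0.6293 0.1272 0.0571] [ 0.06 -0.23 -1.16]
7.93 0.057 [0.6298 0.1273 0.0573] [ 0.08 -0.36 -0.71]
8.28 0.056 [0.6297 0.1273 0.056 ] [ 0.17 -0.62 -1.06]
8.63 0.055 [0.6299 0.1273 0.0553] [ 0.29 -0.08 -0.39]
8.98 0.054 [0.6299 0.1274 0.0553] [-1.52 -0.32  5.72]
9.6417 0.08773219513022144 [-0.25663925 -0.00301456  0.0508914 ]
10.55 [0.62907993 0.12720408 0.15815697]
```

View pics/f1.png

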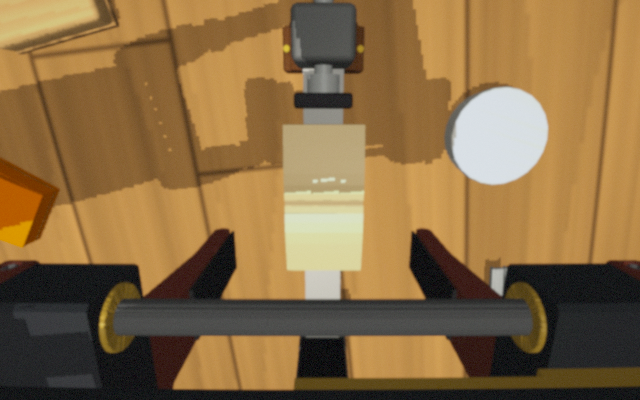

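Book is flat and centred on the bar (u 283–365, bar 304–342), with the fingers clear. Next, view the lever from above with the fingers closed.

```bash
python3 - <<'E'
from bench import *
from hp import *
import pickle
q=down(np.radians(84.2))
move_l([0.603,-0.135,0.20],0.25,q)
close()
g=get_image("wrist"); cv2.imwrite("pics/g1.png",g["frame"]); pickle.dump(g,open("g.pkl","wb"))
crop(g,220,100,200,150,4,"pics/g2.png")
print(state()["time"],state()["ee_pos"],state()["finger_gap"])
E
```

```text
13.1583 [ 0.6029961  -0.13501577  0.20001434] 0.0003735495123088183
```

View pics/g1.png

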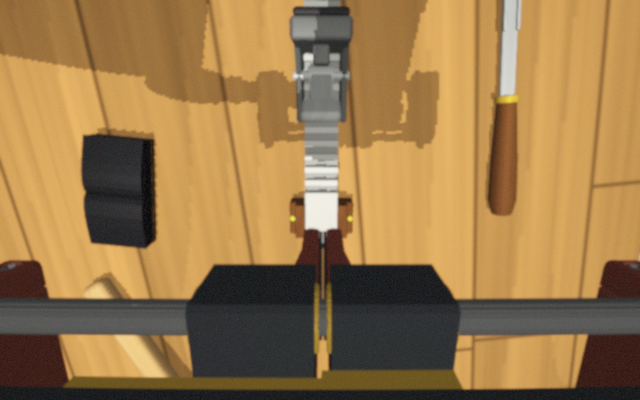

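View pics/g2.png

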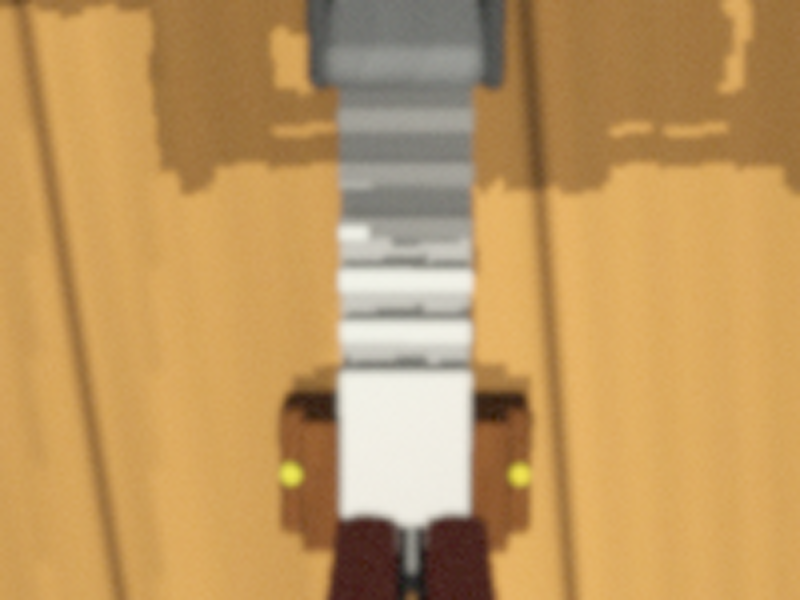

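```bash
python3 - <<'E'
from hp import *
import pickle
g=pickle.load(open("g.pkl","rb"))
u=np.array([np.cos(np.radians(84.2)),np.sin(np.radians(84.2)),0]);h=np.array([.637,.195,.042])
n=np.array([-u[1],u[0],0])
def rel(n_,p): r=p-h; print(n_,p.round(4),"x",round(r@u,4),"y",round(r@n,4))
for v in (110,121): rel(f"v{v}",pix2world(g,323,v,.129)); rel("dep",pix2world(g,323,v-2))
rel("notchrear",pix2world(g,321.5,100+368/4,.042))
rel("jawtop front",pix2world(g,322,9,.106))
print(g["depth"][60:128:4,322].round(3)); 
for v in range(60,128,4): rel(v,pix2world(g,322,v))
E
```

```text
v110 [ 0.6113 -0.069   0.129 ] x -0.2653 y -0.0011
dep [ 0.6114 -0.0679  0.1243] x -0.2641 y -0.0011
v121 [ 0.6106 -0.0758  0.129 ] x -0.2721 y -0.0011
dep [ 0.6107 -0.0746  0.128 ] x -0.2709 y -0.0011
notchrear [ 0.6025 -0.1435  0.042 ] x -0.3402 y 0.0001
jawtop front [ 0.617  -0.0059  0.106 ] x -0.2019 y -0.0004
[0.243 0.247 0.281 0.279 0.275 0.267 0.26  0.253 0.247 0.24  0.232 0.227
 0.223 0.218 0.22  0.221 0.313]
60 [ 0.614  -0.0355  0.0943] x -0.2317 y -0.0004
64 [ 0.6138 -0.0378  0.0913] x -0.234 y -0.0004
68 [ 0.6138 -0.0371  0.0557] x -0.2333 y -0.0004
72 [ 0.6135 -0.0404  0.0584] x -0.2366 y -0.0004
76 [ 0.6131 -0.0438  0.063 ] x -0.24 y -0.0004
80 [ 0.6128 -0.0474  0.0722] x -0.2436 y -0.0004
84 [ 0.6124 -0.0508  0.081 ] x -0.247 y -0.0004
88 [ 0.6121 -0.054   0.0894] x -0.2503 y -0.0004
92 [ 0.6118 -0.0571  0.0964] x -0.2533 y -0.0004
96 [ 0.6115 -0.06    0.1035] x -0.2562 y -0.0004
100 [ 0.6112 -0.0627  0.1126] x -0.259 y -0.0004
104 [ 0.611  -0.0653  0.1188] x -0.2616 y -0.0004
108 [ 0.6107 -0.0678  0.1233] x -0.2641 y -0.0004
112 [ 0.6105 -0.0702  0.1297] x -0.2665 y -0.0004
116 [ 0.6103 -0.0727  0.1286] x -0.269 y -0.0004
120 [ 0.61   -0.0751  0.128 ] x -0.2715 y -0.0004
124 [ 0.6092 -0.0825  0.035 ] x -0.2789 y -0.0003
```

```bash
cat >> hp.py <<'E'
A=np.radians(84.2)
U=np.array([np.cos(A),np.sin(A),0]);H=np.array([.637,.195,0]);N=np.array([-U[1],U[0],0])
def W(x,y,z): return list(H+U*x+N*y+np.array([0,0,z]))
E
python3 - <<'E'
from bench import *
from hp import *
q=down(A)
def rep(t):
    s=state(); r=s["ee_pos"]-H; print(t,round(s["time"],2),"x",round(r@U,4),"y",round(r@N,4),"z",round(r[2],4),"F",round(s["ft_force"]@U,2),s["ft_force"].round(1)); return s["ft_force"]@U
move_l(W(-.315,-.0005,.15),.2,q)
move_l(W(-.315,-.0005,.124),.1,q)
rep("start")
for x in (-.290,-.280,-.270,-.255,-.245):
    move_l(W(x,-.0005,.124),.06,q); rep(x)
g=get_image("wrist"); cv2.imwrite("pics/h1.png",g["frame"])
t=get_image("scene"); crop(t,240,150,160,150,4,"pics/h2.png")
E
```

```text
start 13.98 x -0.3152 y -0.0004 z 0.1241 F 0.11 [0.4 0.1 0.9]
-0.29 14.55 x -0.2896 y -0.0005 z 0.1241 F -0.03 [-0.7  0.   0.4]
-0.28 14.87 x -0.2805 y -0.0006 z 0.1242 F -4.38 [-0.1 -4.4  1.4]
-0.27 15.18 x -0.2706 y -0.0008 z 0.1247 F -5.25 [-0.4 -5.2  4.3]
-0.255 15.58 x -0.2556 y -0.0008 z 0.1244 F -5.14 [-0.5 -5.1  4.5]
-0.245 15.9 x -0.2456 y -0.0008 z 0.1243 F -4.87 [ 0.3 -4.9  3.9]
```

View pics/h1.png

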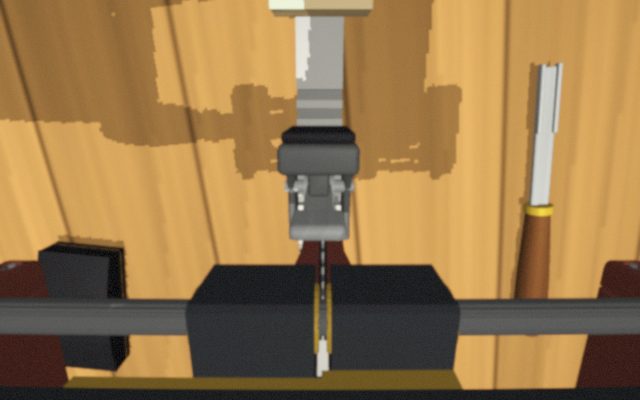

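View pics/h2.png

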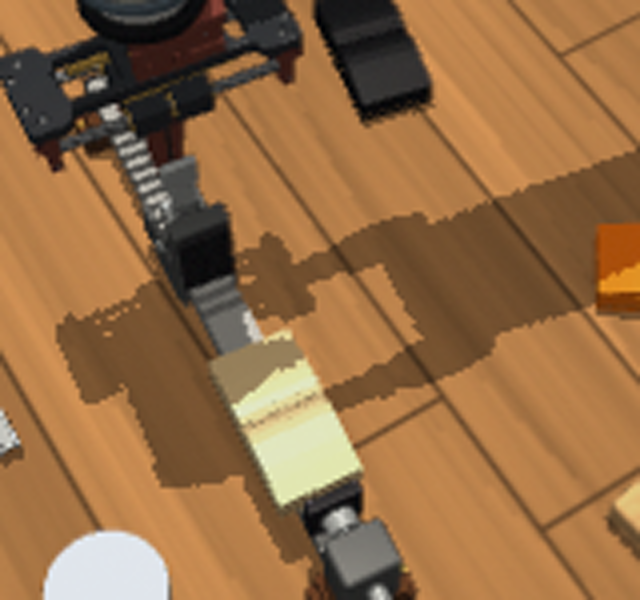

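The lever (plate at about (320,222)) is going upright under the fingers and the jaw hasn't moved yet. I'll keep pushing.

```bash
python3 - <<'E'
from bench import *
from hp import *
q=down(A)
def rep(t):
    s=state(); r=s["ee_pos"]-H; print(t,round(s["time"],2),"x",round(r@U,4),"y",round(r@N,4),"z",round(r[2],4),"F",round(s["ft_force"]@U,2),s["ft_force"].round(1)); return s["ft_force"]@U
move_l(W(-.230,-.0005,.124),.04,q); rep(1)
move_l(W(-.200,-.0005,.124),.04,q); rep(2)
move_l(W(-.186,-.0005,.124),.03,q); rep(3)
x=-.184
while x<-.155:
    move_l(W(x,-.0005,.124),.02,q); f=rep(round(x,4))
    if f<-14: break
    x+=.002
hold(.3); rep("held")
g=get_image("wrist"); cv2.imwrite("pics/i1.png",g["frame"])
t=get_image("scene"); crop(t,240,150,160,150,4,"pics/i2.png")
E
```

```text
1 16.52 x -0.2308 y -0.0008 z 0.1243 F -4.91 [ 0.3 -5.   4.2]
2 17.43 x -0.2009 y -0.0009 z 0.1243 F -5.48 [ 0.9 -5.6  4. ]
3 18.04 x -0.1869 y -0.0009 z 0.1243 F -5.34 [ 0.2 -5.4  3.8]
-0.184 18.29 x -0.1851 y -0.0009 z 0.1244 F -5.63 [ 0.9 -5.8  3.8]
-0.182 18.54 x -0.1832 y -0.0009 z 0.1243 F -5.5 [ 0.8 -5.6  4.1]
-0.18 18.79 x -0.1811 y -0.0009 z 0.1244 F -6.39 [ 0.4 -6.5  4.3]
-0.178 19.04 x -0.1791 y -0.0009 z 0.1243 F -5.34 [ 0.4 -5.4  3.2]
-0.176 19.29 x -0.1773 y -0.0009 z 0.1243 F -5.92 [ 0.4 -6.   4.1]
-0.174 19.54 x -0.1753 y -0.0009 z 0.1244 F -6.56 [-0.  -6.6  2.4]
-0.172 19.79 x -0.1733 y -0.001 z 0.1244 F -6.46 [ 0.7 -6.6  3.8]
-0.17 20.04 x -0.1714 y -0.001 z 0.1244 F -7.33 [ 1.2 -7.5  4.2]
-0.168 20.29 x -0.1693 y -0.001 z 0.1243 F -7.0 [ 0.4 -7.1  4.4]
-0.166 20.54 x -0.1673 y -0.001 z 0.1244 F -6.44 [-0.2 -6.5  3.2]
-0.164 20.79 x -0.1668 y -0.001 z 0.1244 F -11.67 [ -0.2 -11.7   4.3]
-0.162 21.04 x -0.1665 y -0.001 z 0.1245 F -16.41 [ -1.2 -16.4   5.4]
held 21.34 x -0.1666 y -0.001 z 0.1245 F -16.41 [ -2.2 -16.3   5.5]
```

View pics/i1.png

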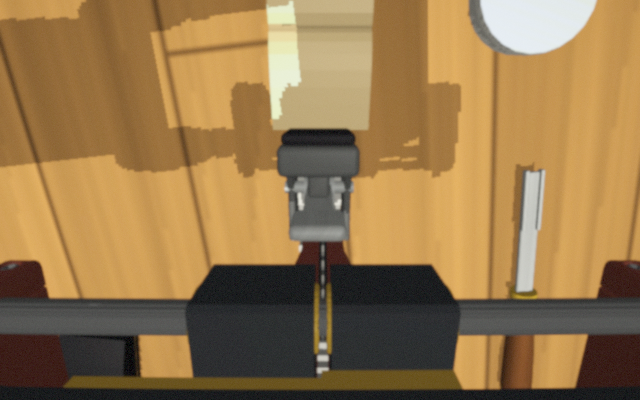

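View pics/i2.png

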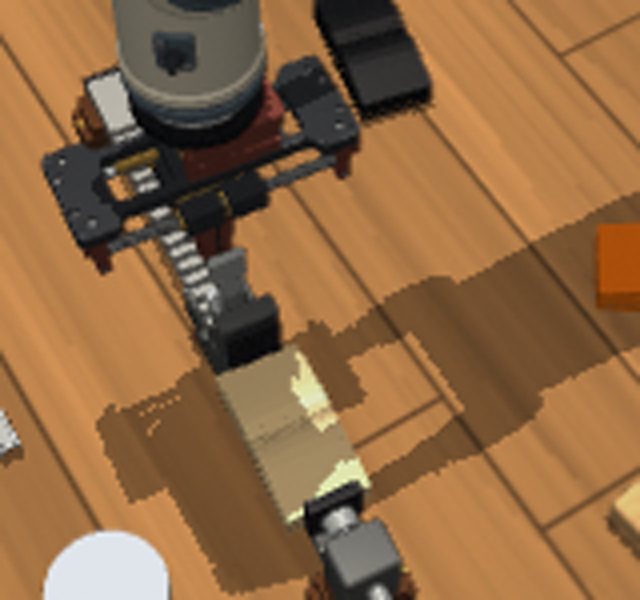

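The book is nipped: force rose to 16 N with TCP stopped at x −0.1666. Now release the lever slowly and look.

```bash
python3 - <<'E'
from bench import *
from hp import *
import pickle
q=down(A)
move_l(W(-.18,-.0005,.124),.05,q)
move_l(W(-.215,-.0005,.124),.08,q)
move_l(W(-.215,-.0005,.18),.15,q); hold(.2)
g=get_image("wrist"); cv2.imwrite("pics/j1.png",g["frame"]); pickle.dump(g,open("j.pkl","wb"))
t=get_image("scene"); crop(t,240,150,160,150,4,"pics/j2.png")
def rel(n_,p): r=p-H; print(n_,"x",round(r@U,4),"y",round(r@N,4),"z",round(p[2],4))
for v in range(90,180,5): rel(v,pix2world(g,322,v))
print(state()["time"])
E
```

```text
90 x -0.1359 y -0.0006 z 0.0942
95 x -0.1391 y -0.0006 z 0.0949
100 x -0.1422 y -0.0006 z 0.0925
105 x -0.1455 y -0.0006 z 0.0935
110 x -0.1492 y -0.0005 z 0.0605
115 x -0.1524 y -0.0005 z 0.0776
120 x -0.1553 y -0.0006 z 0.0909
125 x -0.1579 y -0.0006 z 0.1047
130 x -0.16 y -0.0007 z 0.1195
135 x -0.1621 y -0.0007 z 0.1305
140 x -0.1648 y -0.0007 z 0.132
145 x -0.1676 y -0.0007 z 0.1321
150 x -0.1827 y -0.0004 z 0.0349
155 x -0.186 y -0.0004 z 0.0424
160 x -0.1915 y -0.0004 z 0.0342
165 x -0.1957 y -0.0004 z 0.0351
170 x -0.1989 y -0.0004 z 0.0415
175 x -0.2045 y -0.0004 z 0.0348
23.3583
```

View pics/j1.png

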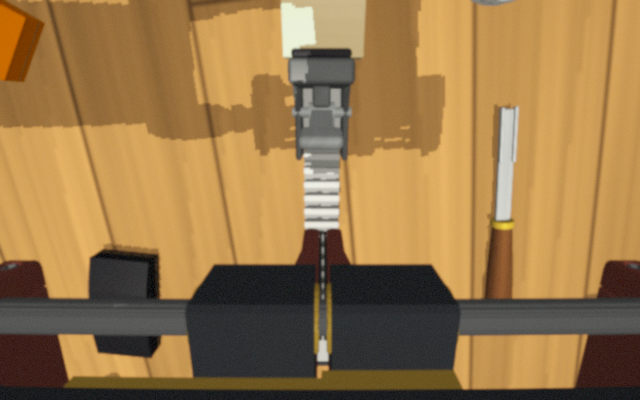

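View pics/j2.png

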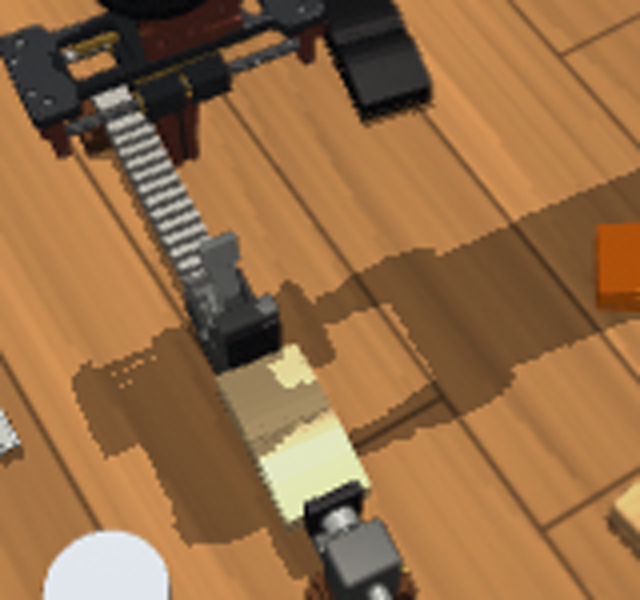

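Lever tip is 59 mm behind the face, so the pawl lies on a crest. I'll ease the jaw back from the front, with the fingers above the book.

```bash
python3 - <<'E'
from bench import *
from hp import *
q=down(A)
def rep(t):
    s=state(); r=s["ee_pos"]-H; x=r@U; f=s["ft_force"]@U; print(t,round(s["time"],2),"x",round(x,4),"y",round(r@N,4),"z",round(r[2],4),"F",round(f,2),s["ft_force"].round(1)); return x,f
move_l(W(-.15,-.0005,.21),.2,q)
move_l(W(-.08,-.0005,.15),.2,q)
move_l(W(-.08,-.0005,.098),.12,q); rep("down")
x=-.088; x0=None
while x>-.135:
    move_l(W(x,-.0005,.098),.02,q); xa,f=rep(round(x,4))
    if f>4 : break
    x-=.002
E
```

```text
down 25.06 x -0.0804 y -0.0008 z 0.0987 F -0.53 [-0.  -0.5 -0.3]
-0.088 25.61 x -0.0881 y -0.0005 z 0.0981 F -0.72 [-0.1 -0.7 -0.1]
-0.09 25.86 x -0.09 y -0.0005 z 0.0979 F 0.02 [-0.5  0.1 -0. ]
-0.092 26.11 x -0.0921 y -0.0005 z 0.098 F -0.25 [-0.4 -0.2 -1.1]
-0.094 26.36 x -0.0942 y -0.0005 z 0.098 F -0.45 [ 1.  -0.6 -0.2]
-0.096 26.61 x -0.0961 y -0.0005 z 0.098 F -0.02 [ 0.4 -0.1 -0.2]
-0.098 26.86 x -0.0981 y -0.0005 z 0.098 F 0.07 [0.6 0.  0.1]
-0.1 27.11 x -0.0991 y -0.0004 z 0.098 F 5.03 [ 0.8  5.  -0.3]
```

```bash
python3 - <<'E'
from bench import *
from hp import *
q=down(A)
def rep(t):
    s=state(); r=s["ee_pos"]-H; x=r@U; f=s["ft_force"]@U; print(t,round(s["time"],2),"x",round(x,4),"F",round(f,2),s["ft_force"].round(1)); return x,f
x=-.1005
while x>-.116:
    move_l(W(x,-.0005,.098),.02,q); xa,f=rep(round(x,4))
    if f>13 : break
    x-=.0005
t=get_image("scene"); crop(t,240,150,160,150,4,"pics/k2.png")
E
```

```text
-0.1005 27.36 x -0.0992 F 6.32 [ 1.6  6.2 -0.4]
-0.101 27.61 x -0.0992 F 7.58 [ 1.8  7.4 -1.6]
-0.1015 27.86 x -0.1021 F 0.23 [0.3 0.2 0.3]
-0.102 28.11 x -0.1022 F 1.71 [-0.5  1.8 -0.5]
-0.1025 28.36 x -0.1022 F 3.48 [0.5 3.5 0.3]
-0.103 28.61 x -0.1022 F 4.45 [ 0.3  4.4 -0.2]
-0.1035 28.86 x -0.1024 F 5.69 [ 1.1  5.6 -0. ]
-0.104 29.11 x -0.1027 F 7.1 [ 1.   7.  -1.3]
-0.1045 29.36 x -0.1032 F 7.22 [ 0.8  7.2 -0.6]
-0.105 29.61 x -0.1037 F 6.36 [ 1.1  6.3 -0.6]
-0.1055 29.86 x -0.1041 F 6.45 [ 0.2  6.5 -1.1]
-0.106 30.11 x -0.1047 F 6.55 [ 1.4  6.4 -0.3]
-0.1065 30.36 x -0.105 F 7.51 [ 1.3  7.4 -0.3]
-0.107 30.61 x -0.105 F 7.77 [ 1.8  7.6 -0.2]
-0.1075 30.86 x -0.1051 F 9.71 [ 1.6  9.6 -0.1]
-0.108 31.11 x -0.1051 F 10.59 [ 1.2 10.5 -1. ]
-0.1085 31.36 x -0.1052 F 12.18 [ 3.6 11.9 -0.9]
-0.109 31.61 x -0.1052 F 13.49 [ 2.4 13.3 -2. ]
```

View pics/k2.png

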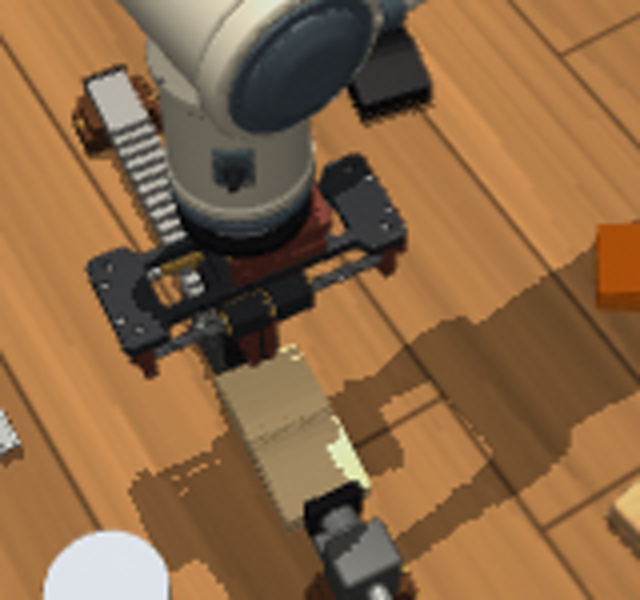

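The jaw moved about 6 mm and then locked. I'll back off and verify.

```bash
python3 - <<'E'
from bench import *
from hp import *
import pickle
q=down(A)
move_l(W(-.085,-.0005,.098),.06,q)
move_l(W(-.085,-.0005,.2),.2,q)
t1=get_image("wrist"); cv2.imwrite("pics/l0.png",t1["frame"])
move_l(W(-.215,-.0005,.21),.25,q); hold(.3)
g=get_image("wrist"); cv2.imwrite("pics/l1.png",g["frame"]); pickle.dump([t1,g],open("l.pkl","wb"))
t=get_image("scene"); crop(t,240,150,160,150,4,"pics/l2.png")
def rel(n_,p): r=p-H; print(n_,"x",round(r@U,4),"y",round(r@N,4),"z",round(p[2],4))
for v in range(90,180,4): rel(v,pix2world(g,322,v))
print(state()["time"])
E
```

```text
90 x -0.134 y -0.0012 z 0.1056
94 x -0.1367 y -0.0012 z 0.1058
98 x -0.1392 y -0.0012 z 0.0922
102 x -0.1421 y -0.0012 z 0.0935
106 x -0.145 y -0.0012 z 0.0948
110 x -0.148 y -0.0012 z 0.0934
114 x -0.1509 y -0.0012 z 0.0946
118 x -0.1552 y -0.0011 z 0.0566
122 x -0.1583 y -0.0011 z 0.0618
126 x -0.1613 y -0.0012 z 0.0691
130 x -0.1639 y -0.0012 z 0.0782
134 x -0.1667 y -0.0012 z 0.0832
138 x -0.1693 y -0.0012 z 0.0893
142 x -0.1717 y -0.0012 z 0.0961
146 x -0.174 y -0.0012 z 0.1024
150 x -0.1764 y -0.0012 z 0.1072
154 x -0.1784 y -0.0012 z 0.1141
158 x -0.1806 y -0.0013 z 0.1192
162 x -0.1827 y -0.0013 z 0.1239
166 x -0.1849 y -0.0013 z 0.1273
170 x -0.1873 y -0.0013 z 0.1295
174 x -0.1904 y -0.0013 z 0.1275
178 x -0.2111 y -0.0012 z 0.042
33.9917
```

View pics/l0.png

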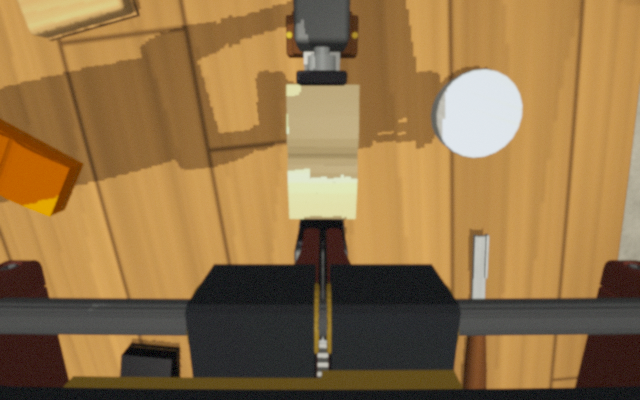

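View pics/l1.png

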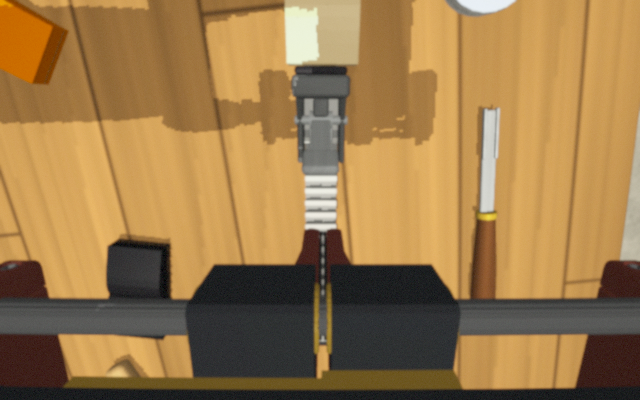

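View pics/l2.png

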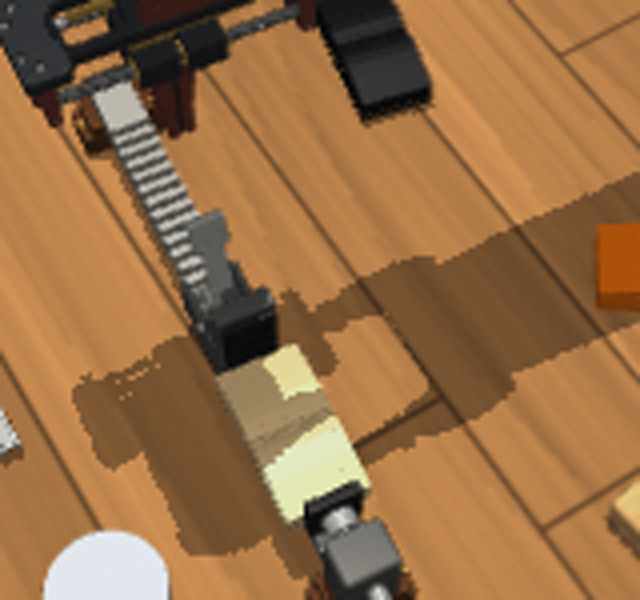

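```bash
python3 - <<'E'
from hp import *
import pickle
t,g=pickle.load(open("l.pkl","rb"))
def rel(n_,p): r=p-H; print(n_,"x",round(r@U,4),"y",round(r@N,4))
rel("bookfront",(pix2world(t,286,85,.064)+pix2world(t,360,85,.064))/2)
rel("bookrear",(pix2world(t,289,219,.064)+pix2world(t,357,219,.064))/2)
rel("padface",pix2world(t,322,83.5,.083))
from bench import *
job_done()
E
```

```text
bookfront x -0.0005 y -0.0018
bookrear x -0.1123 y -0.0019
padface x -0.0005 y -0.0011
the job is handed in; nothing more can be done
```

The job is done and handed in at about 34 s on the robot's clock, inside the 58 s limit. No verdict is reported back to me.

- **Book placed:** I set the book down flat and centred on the bar. The pads were about 11 mm away on the screw side when I let go.
- **Jaw run up:** I pushed the trip lever forward with closed fingers and ran the jaw up until the book was nipped. The force rose to 16 N with no further movement, and I held it there.
- **Jaw eased back:** On release the pawl lay on a crest. I pushed the jaw back about 6 mm from the front until it locked.

**Last checks before handing in:**
- The lever tip was 75 mm behind the jaw's pad face, which is its rest position with the pawl down in a notch.
- The jaw face was about 6 mm from the book.
- The book was touching the screw's pad to within measuring error, and about 2 mm off the bar's centre line.
- The gripper was clear of everything, and I saw no sign that the other tools had moved; the mallet and sanding block I did not check at the end.

No check failed. The overhead and wrist cameras differed by 2–4 mm on where the screw's pad is, and I used the wrist camera's close-up value. I inferred that the lever was fully forward during the nip from the force and the pictures, because I could not read its angle directly.

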